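# Square up test plates and lock the carrier's sliding stop

## Task

Get the plate carrier ready for the conditioning chamber: stand the bottle that was left in it upright on the bench, lay the loose plate flat on the stack, and square all five plates up flush and tight against the notched rail and the end block. Slide the stop up to the stack with its release bar held up, and let the bar go so that the stop locks in the notch nearest to the stack. Leave the other things on the bench as they are.

Things in the scene. Friction and masses are not known exactly. Their poses are not given: they have to be found in the camera images.
- plate_carrier: Heavy grey carrier, stands fast. Bed x -75..66, y -170..170 mm, its top 12 mm above the bench; handles 21 mm beyond each end. Origin at bench level, z up. x points across the bed from its open front to the notched steel rail along its back edge; y runs along the rail from the sliding stop's end to the end block's end.
- rail_face (a point): Point at bed level on the inner face of the rail (the side fence for the plates); axes as the carrier's. It is at carrier x = 40 mm, y = 0. A plate flush with the rail has its middle at x = -30 mm from here. The rail is 18 mm thick, its top 39 mm above the bed; the notches in its top are 12 mm apart, 9 mm deep.
- end_block: Aluminium end block, 68 mm across the bed, 34 mm high above it, bolted fast to the bed; its place along the carrier differs. Origin: middle of its underside, on the bed; axes as the carrier's.
- block_face (a point): Middle of the end block's working face (looks to the carrier's -y, 20 mm from the block's origin), at bed level; axes as the carrier's. A plate that touches it has its middle at y = -55 mm from here.
- stop (a joint): Travel q of the sliding stop along the rail, 0 to 0.150 m, growing towards the end block. Its face lies at carrier y = q - 0.115 m. The latch is centred in a notch at q = 0, 0.012, 0.024 ... 0.144, with 1.3 mm of play either way. With the bar raised the stop slides with about 1 N of friction, and can push the plates along.
- stop_face (a point): Middle of the sliding stop's face (looks to the carrier's +y), at bed level; axes as the carrier's. The stop is an aluminium saddle on the rail, 50 mm long, with an upright plate 68 mm wide that reaches out over the bed, up to 38 mm above it and down to 1.5 mm above it.
- release_bar (a joint): Lift of the release bar, 0 (latch down in a notch, stop locked) to 0.013 m. A spring pulls it down: 6 to 8 N lift it. The latch is clear of the rail from 0.0075 up. Let go between two notches it slides into the nearer one, but it can stay perched if left on the crest midway between them.
- bar_grip (a point): Middle of the release bar: dark steel, 72 mm long (along carrier x), 14 mm wide along the rail, 12 mm high, on a central column 12 mm wide; to be pinched from above across the 14 mm. Down, its middle is 92 mm above the bench, at carrier x = 49 mm, 25 mm behind the stop's face; saddle screws 25 mm below it. Axes as the carrier's.
- plate_a: Plain aluminium test plate 60 (x) x 110 (y) x 5 mm, 90 g, with a small dark hole mark at one end. Origin: middle of its underside. Lies in the ragged stack on the carrier's bed, number 1 from below.
- plate_b: Plain aluminium test plate 60 (x) x 110 (y) x 5 mm, 90 g, with a small dark hole mark at one end. Origin: middle of its underside. Lies in the ragged stack on the carrier's bed, number 2 from below.
- plate_c: Plain aluminium test plate 60 (x) x 110 (y) x 5 mm, 90 g, with a small dark hole mark at one end. Origin: middle of its underside. Lies in the ragged stack on the carrier's bed, number 3 from below.
- plate_d: Plain aluminium test plate 60 (x) x 110 (y) x 5 mm, 90 g, with a small dark hole mark at one end. Origin: middle of its underside. Lies in the ragged stack on the carrier's bed, number 4 from below.
- plate_e: Plain aluminium test plate 60 (x) x 110 (y) x 5 mm, 90 g, with a small dark hole mark at one end. Origin: middle of its underside. The fifth plate: lies flat on the bench beside the carrier, left or right of it.
- tape_roll: Bystander, to be left alone: roll of buff tape, 82 mm across, 19 high, lying flat, in mm. Origin: middle of its underside.
- beaker: Bystander, to be left alone: clear beaker on the strip of bench in front of the carrier, 57 mm across, 70 high, in mm. Origin: middle of its underside.
- reagent_bottle: Bystander, to be left alone: white bottle with a blue cap, 46 mm across, 101 high, in mm. Origin: middle of its underside.
- lab_timer: Bystander, to be left alone: white countdown timer, 35x64x57 mm. Origin: middle of its underside.
- calliper: Bystander, to be left alone: vernier calliper lying flat, 67x202x10 mm. Origin: middle of its underside.
- white_carton: Bystander, to be left alone: white product carton, 87x120x34 mm. Origin: middle of its underside.
- stapler: Bystander, to be left alone: desk stapler at the right, in front of the tall conditioning chamber (which fills the bench beyond about x = 0.42 m, right of about y = -0.27 m), long along its y, 28x122x41 mm. Origin: middle of its underside.
- amber_bottle: Amber bottle with a white cap, 36 mm across, 76 mm high (body 60, cap 27 mm across above it), 80 g, that someone has stood on the carrier's bed between the sliding stop and the stack, in the stop's way. Origin: middle of its underside.
Things that resemble listed ones, but are neither listed nor needed, are in the scene too. Leave any orange look-alike of the plate_d alone.

How it is judged (in metres and radians):
At the end, for the whole second after the job is handed in: Bottle upright on the bench; five plates flat in one stack on the bed, each within 3.5 mm of the rail, 4 mm of the end block, 2 degrees of square; release bar down to within 2 mm (latch in a notch), stop face within 126 mm of the block's face (plate 110 + notch 12 + play); all at rest (x of each of plate_a, plate_b, plate_c, plate_d, plate_e in the frame of rail_face above -0.0335 m and y of each of plate_a, plate_b, plate_c, plate_d, plate_e in the frame of block_face above -0.059 m and angle between the y axis of each of plate_a, plate_b, plate_c, plate_d, plate_e and the y axis of plate_carrier, either way round below 0.04 rad and angle between each of plate_a, plate_b, plate_c, plate_d, plate_e's own z axis and vertical below 0.05 rad and z of each of plate_a, plate_b, plate_c, plate_d, plate_e in the frame of rail_face below 0.0225 m and linear speed of each of plate_a, plate_b, plate_c, plate_d, plate_e, amber_bottle below 0.01 m/s and height (world z) of amber_bottle below 0.005 m and angle between amber_bottle's own z axis and vertical below 0.1 rad and value of joint release_bar below 0.002 m and y of stop_face in the frame of block_face above -0.126 m and velocity of joint stop between -0.005 and 0.005 m/s); the robot touches nothing.
It fails at once if a bystander is pushed more than 30 mm away or tipped over (distance of any of tape_roll, beaker, reagent_bottle, lab_timer, calliper, white_carton, stapler from where it was at the start of the episode above 0.03 m or angle between any of tape_roll, beaker, reagent_bottle, lab_timer, calliper, white_carton, stapler's own z axis and vertical above 0.6 rad).
It fails at once if the amber bottle is tipped over (angle between amber_bottle's own z axis and vertical above 0.6 rad).
It also fails if it takes over 72 s, if anything falls off the work surface, if the arm or the gripper's body presses on something with over 40 N, if the wrist force passes 120 N, or if a joint passes its speed limit or range.

## Robot

A 6-joint arm with a two-finger parallel gripper is mounted at the origin on a cart in front of the work surface, level with it; the furniture and walls round the work are solid. World frame = base frame: x ahead of the robot, y to its left, z up, the work surface at z = 0. Lengths are in m, angles in degrees, forces in N, time in s.
With the tool pointing down it reaches from about 0.4 to 0.825 m from the base axis. Payload 7 kg.
Tool frame: the origin (TCP) lies midway between the tips of the shut fingers; the grasp point (between the pads) lies 19 mm behind it (hold_point_z is the distance from the TCP to the grasp point, in m); z points along the fingers, y is the line along which they close (so a half turn about z gives the same grasp; the last joint's range is limited). The gripper opens to 88 mm and grips with 3 to 60 N. Pads are 19 mm wide; open, the fingers measure 130 mm over their backs; the gripper's body (78 mm by 193 mm) begins 47 mm behind the grasp point.
Start: joints at [-58.436, 20.546, 0.682, 0, -70.136, -16.507], TCP at [0.175, -0.652, 0.227] pointing down, gripper open.
Joint ranges: [-176.03, 176.03], [-82.01, 121.73], [-58.28, 71.71], [-173.87, 95.51], [-174.79, -0.11], [-173.66, 173.66]. Speed limits (degrees/s): [136.94, 136.94, 172.46, 180, 180, 180].

## Interface

Orientations are given as [roll, pitch, yaw] about the fixed x, y, z axes, in that order (R = Rz(yaw) Ry(pitch) Rx(roll)).
In Python, from plant import get_state, capture, close_job, hold_point_z gives the robot as it stands.
- The arm moves only by the shell command python3 -m inch 'ROWS' [FORCE]. ROWS is text: rows parted by semicolons, each of 5 numbers parted by spaces: the shift along the tool's x, y, z normalised to -1 to 1, where 1 is 0.15 m, then the turn about the tool's z normalised to -1 to 1, where 1 is 360 degrees, then the opening, from 0 (shut) to 1 (fully open). In form: tx ty tz spin grip; .... A call has exactly 8 rows; each row shifts and turns the commanded pose from where the row before left it, along the tool's axes as they then stand; what a row does not reach is not made up. A row lasts 1/8 s, in which the tool goes at most 62.5 mm and 10.7 degrees, less where a joint would pass 70% of its speed; a pose out of reach is approached as far as the arm can. A call with a number of a shift or a turn outside -1 to 1 is refused whole. A call with a gripper value outside its range is refused whole. The fingers move at their own pace and stop on an object; FORCE is the grip in N (left out, the last holds). Time passes only in rows, so rows that do not move let the fingers close, or fill a call up. It gives the time, the measured TCP pose, the force, the opening and the grip force at its end, in the units of the state.
- get_state(): the state, without advancing time (a new reading comes with each control period).
- capture(name): name is "scene" or "top" or "wrist"; returns a dict with "color" (480x640x3 uint8, blue, green, red), "mtx" (3x3 intrinsics, pixels), "R" (3x3) and "t" (3): a world point X has camera coordinates R X + t. Camera axes: x right, y down, z forward; pixel columns grow to the right and rows downward; lengths in m; the calibration is good to about 2 mm. The wrist camera is an equidistant fisheye: a pixel r from the principal point sees the ray r / f radians off the axis. A picture is of the moment at which its call begins. There is no depth.
- close_job(): hands the job in; it is judged then, once.
The state is a dict: "time_s": time; "joints": joint angles; "qd": joint speeds; "joint_torque": joint torques, N m; "tcp_pos": TCP position; "eef_rot": TCP orientation; "contact_force": force on the tool from outside, world axes, zero at the start; "moment": the same for the moment, N m; "gripper_width": finger opening in m; "gripper_force": force on a finger pad.
Only numpy, scipy, OpenCV 4.12 (cv2) and the standard library are available. Lean on these libraries where they do the work, as an engineer would, in place of code of your own. Each camera call takes 0.05 s, during which the arm holds its last target. There are 200 camera calls.

## Working session

There is one attempt and no reset: what is moved stays moved. The work goes in short steps, Python scripts to look and compute and a shell command to move; the robot and the scene stay as the last step left them, time stands still between calls to the robot, and variables do not carry over. Pictures are saved under pics/ and viewed, at most 10 in all, crops included, and the job is handed in when it is done.

```bash
ls; mkdir -p pics; python3 - <<'E'
from plant import *
import cv2
print(get_state(),hold_point_z)
for n in("scene","top"):
    c=capture(n);cv2.imwrite(f"pics/{n}0.png",c["color"]);print(n,c["mtx"].tolist(),c["R"].tolist(),c["t"].tolist())
E
```

```text
pics
{'time_s': 0.0, 'joints': array([-5.84346820e+01,  2.05924751e+01,  6.32527580e-01, -2.05919838e-02,
       -7.01344357e+01, -1.65060946e+01]), 'qd': array([ 0.07985883,  0.05411741, -0.0255385 , -0.12143247,  0.08975789,
       -0.11446066]), 'joint_torque': array([ 1.60618525e-03, -5.82715952e+01,  2.93046838e+01,  6.99696645e+00,
        6.85940424e-03, -1.86377606e-04]), 'tcp_pos': array([ 0.17521503, -0.65135147,  0.22559999]), 'eef_rot': array([ 1.79904006e+02, -8.25881697e-03, -1.64947783e+02]), 'contact_force': array([ 0.31734452, -0.04070188,  0.53072486]), 'moment': array([-1.29902974e-07,  1.61274203e-02, -7.38512638e-03]), 'gripper_force': 0.0, 'gripper_width': 0.08760237894176257} 0.0188
scene [[460.15714959109357, 0.0, 326.2281491022514], [0.0, 460.15714959109357, 239.69767123969726], [0.0, 0.0, 1.0]] [[0.5496027300512729, -0.8353844588059368, 0.008345364323980094], [-0.351010270102984, -0.2399728465017753, -0.9050993443948934], [0.7581085868148558, 0.49451576206158265, -0.4251182561008578]] [-0.2724194868637515, 0.27970926472988844, 0.8629560645689416]
top [[442.4308560851674, 0.0, 318.06538497420127], [0.0, 442.4308560851674, 238.70758659299327], [0.0, 0.0, 1.0]] [[0.00723473721125929, -0.9999257298568, -0.009807820748258056], [-0.991125230661642, -0.005868469446610991, -0.1328018757859297], [0.13273445567519887, 0.010681565273878786, -0.9910940764831099]] [0.06730514852588329, 0.5718816006689821, 1.1302702708607317]
```

View pics/scene0.png

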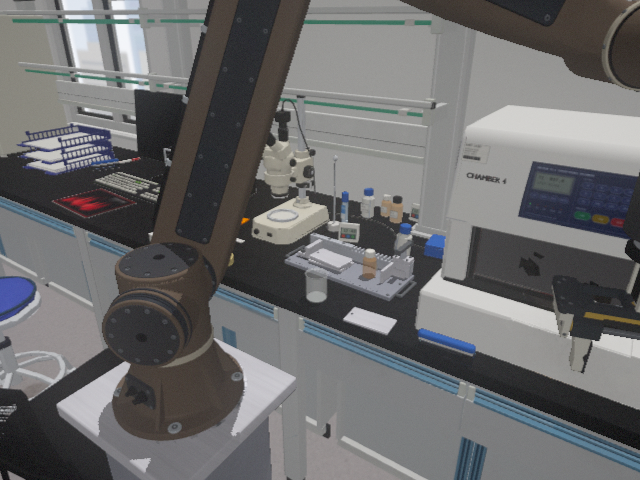

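View pics/top0.png

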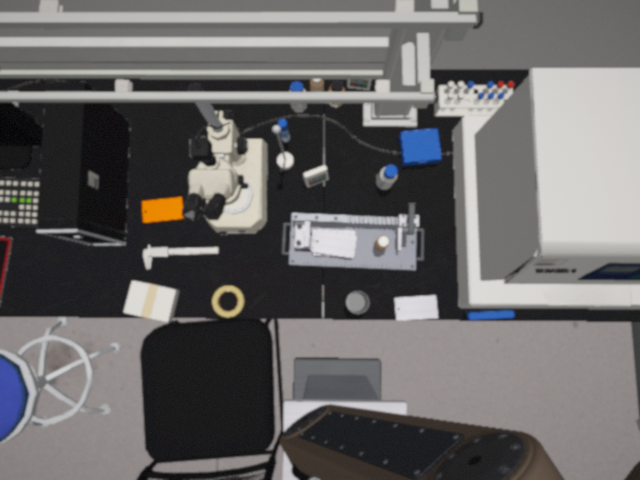

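The scene picture shows the robot at right of the work. The top view shows the carrier at about (288–418, 213–268). The end block is at its left (302,235) and the stop and bar at its right (411,225). The amber bottle is at (381,243), the ragged stack at (333,243), the loose plate at (416,307), the beaker at (357,302) and the reagent bottle at (388,177).

```bash
cat > h.py <<'E'
import numpy as np, cv2
from plant import *
def ray(c,p,fish=False):
    K=c["mtx"];R=np.array(c["R"]);t=np.array(c["t"])
    v=np.array([(p[0]-K[0][2])/K[0][0],(p[1]-K[1][2])/K[1][1]])
    if fish:
        r=np.hypot(*v); d=np.array([*(v/max(r,1e-9)*np.sin(r)),np.cos(r)])
    else: d=np.array([*v,1.])
    d=R.T@d; return -R.T@t, d/np.linalg.norm(d)
def plane(c,p,z,fish=False):
    o,d=ray(c,p,fish); return o+d*(z-o[2])/d[2]
def tri(rays):
    A=sum(np.eye(3)-np.outer(d,d) for o,d in rays);b=sum((np.eye(3)-np.outer(d,d))@o for o,d in rays)
    X=np.linalg.solve(A,b); return X,[np.linalg.norm(np.cross(X-o,d)) for o,d in rays]
def proj(c,X,fish=False):
    K=c["mtx"];q=np.array(c["R"])@X+np.array(c["t"])
    if fish:
        th=np.arctan2(np.hypot(q[0],q[1]),q[2]);s=th/np.hypot(q[0],q[1]);v=q[:2]*s
    else: v=q[:2]/q[2]
    return v[0]*K[0][0]+K[0][2],v[1]*K[1][1]+K[1][2]
def units(dx,dy,dz):
    "world shift -> tool units (total)"
    from scipy.spatial.transform import Rotation as Ro
    R=Ro.from_euler('xyz',get_state()["eef_rot"],degrees=True).as_matrix()
    return np.round(R.T@np.array([dx,dy,dz])/0.15,3)
def snap(n,f=None):
    c=capture(n)
    if f: cv2.imwrite(f"pics/{f}.png",c["color"])
    return c
E
python3 - <<'E'
from h import *
c=snap("top")
for n,p,z in [("FL",(289,267),.012),("FR",(417,270),.012),("BL",(291,213),.012),("plate",(416,307),.005),("plL",(395,297),.005),("plR",(437,295),.005),("amber",(381,243),.08),("stop",(411,220),.09),("beaker",(357,302),.035),("reag",(390,172),.1),("timer",(316,176),.05)]:
    print(n,plane(c,p,z).round(3))
w=snap("wrist");print(w["mtx"],-np.array(w["R"]).T@w["t"],np.array(w["R"]).round(3))
print(units(.125,.3,.12),units(.17,.22,0))
E
```

```text
FL [0.498 0.149 0.012]
FR [ 0.492 -0.194  0.012]
BL [0.645 0.146 0.012]
plate [ 0.394 -0.19   0.005]
plL [ 0.42  -0.135  0.005]
plR [ 0.426 -0.247  0.005]
amber [ 0.556 -0.089  0.08 ]
stop [ 0.614 -0.165  0.09 ]
beaker [ 0.407 -0.031  0.035]
reag [ 0.736 -0.112  0.1  ]
timer [0.739 0.078 0.05 ]
[[371.64829954   0.         320.09573167]
 [  0.         371.64829954 239.58063611]
 [  0.           0.           1.        ]] [ 0.09925207 -0.67346387  0.38451616] [[-0.259  0.966  0.001]
 [ 0.924  0.248  0.293]
 [ 0.282  0.077 -0.956]]
[-1.324  1.716 -0.799] [-1.475e+00  1.122e+00  1.000e-03]
```

```bash
python3 -m inch '-0.19 0.245 -0.114 0 1; -0.19 0.245 -0.114 0 1; -0.19 0.245 -0.114 0 1; -0.19 0.245 -0.114 0 1; -0.19 0.245 -0.114 0 1; -0.19 0.245 -0.114 0 1; -0.19 0.245 -0.114 0 1; 0 0 0 0.0208 1' 10
python3 - <<'E'
from h import *
s=get_state();print(s["tcp_pos"],s["eef_rot"],s["joints"]);print(units(.52-s["tcp_pos"][0],-.09-s["tcp_pos"][1],0.36-s["tcp_pos"][2]))
E
```

```text
time_s: 1.2
tcp_pos: [0.3025, -0.3497, 0.3483]
eef_rot: [-179.9, 0.2, -172.4]
contact_force: [0.8, 0.5, -0.5]
gripper_width: 0.0879
gripper_force: 0.0
[ 0.30245889 -0.34971931  0.3482849 ] [-179.87375126    0.19478278 -172.35225193] [-2.46342923e+01 -3.68559267e+00 -1.27255138e+01  2.73951247e-03
 -8.07279761e+01 -5.77186102e+01]
[-1.668  1.523 -0.076]
```

```bash
python3 -m inch '-0.238 0.218 -0.011 0 1; -0.238 0.218 -0.011 0 1; -0.238 0.218 -0.011 0 1; -0.238 0.218 -0.011 0 1; -0.238 0.218 -0.011 0 1; -0.238 0.218 -0.011 0 1; -0.238 0.218 -0.011 0 1; 0 0 0 0.0212 1'
python3 - <<'E'
from h import *
import pickle
s=get_state();print(s["tcp_pos"],s["eef_rot"],s["qd"])
c=snap("wrist","w1");pickle.dump(c,open("w1.pkl","wb"))
E
```

```text
time_s: 2.2
tcp_pos: [0.5202, -0.0894, 0.3568]
eef_rot: [180.0, -0.1, 180.0]
contact_force: [-0.2, -0.3, 0.0]
gripper_width: 0.0875
gripper_force: 0.0
[ 0.52022573 -0.08941468  0.35681321] [ 1.79998527e+02 -8.69098651e-02  1.79953204e+02] [ -1.9252672   -1.50714703  -1.43423419   0.12674221  -0.58945245
 -62.19022021]
```

View pics/w1.png

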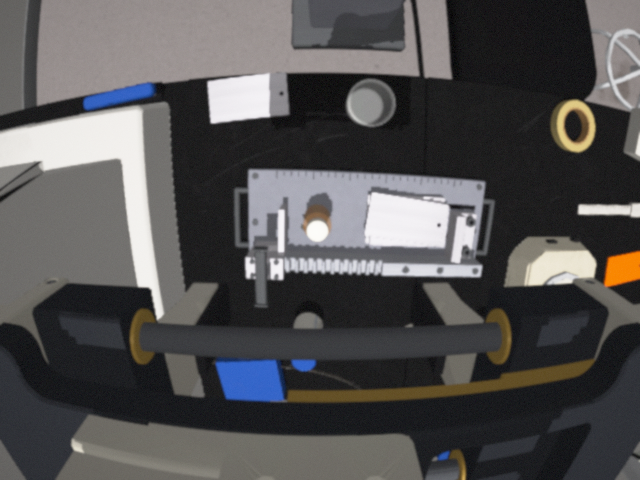

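The wrist view shows the carrier at cols 248–488, rows 168–280. The bottle cap is at (317,230), the stack at (405,220), the end block at (463,235), the stop plate at (282,225) and the bar at (261,275). Plate e is at (248,98) with its hole mark at (281,93). Next I take lower views from two places.

```bash
python3 -m inch '0.035 0.11 0.17 0 1; 0.035 0.11 0.17 0 1; 0.035 0.11 0.17 0 1; 0.035 0.11 0.17 0 1; 0 0 0 0 1; 0 0 0 0 1; 0 0 0 0 1; 0 0 0 0 1'
python3 -c "
from h import *;import pickle
c=snap('wrist');pickle.dump(c,open('w2.pkl','wb'));cv2.imwrite('pics/w2.png',cv2.resize(c['color'][60:330,120:520],None,fx=2,fy=2,interpolation=cv2.INTER_CUBIC))"
python3 -m inch '0 -0.23 0 0 1; 0 -0.23 0 0 1; 0 -0.23 0 0 1; 0 -0.23 0 0 1; 0 0 0 0 1; 0 0 0 0 1; 0 0 0 0 1; 0 0 0 0 1'
python3 -c "
from h import *;import pickle
c=snap('wrist');pickle.dump(c,open('w3.pkl','wb'));cv2.imwrite('pics/w3.png',cv2.resize(c['color'][20:320,120:520],None,fx=2,fy=2,interpolation=cv2.INTER_CUBIC))"
```

```text
time_s: 3.25
tcp_pos: [0.4982, -0.0261, 0.2564]
eef_rot: [180.0, 0.1, 179.9]
contact_force: [-0.9, -0.5, -0.1]
gripper_width: 0.0878
gripper_force: 0.0
time_s: 4.3
tcp_pos: [0.4978, -0.1631, 0.2559]
eef_rot: [180.0, 0.0, 180.0]
contact_force: [-0.4, -0.5, 0.1]
gripper_width: 0.0875
gripper_force: 0.0
```

View pics/w2.png

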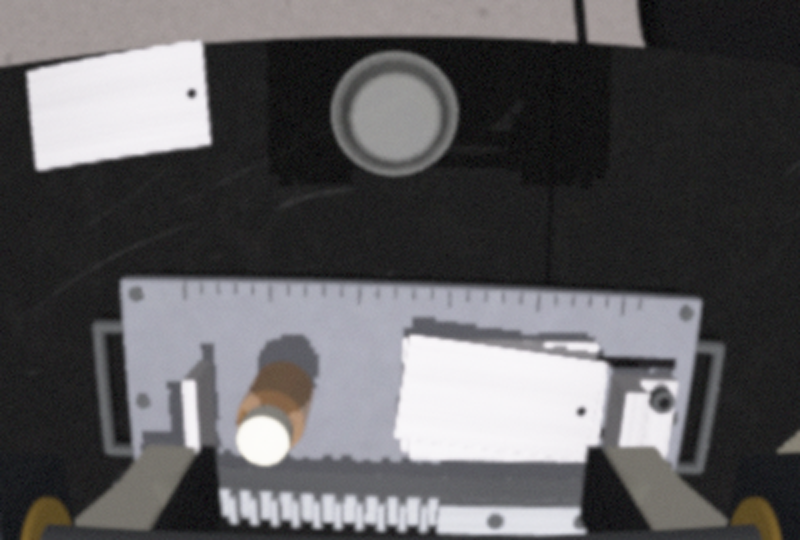

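View pics/w3.png

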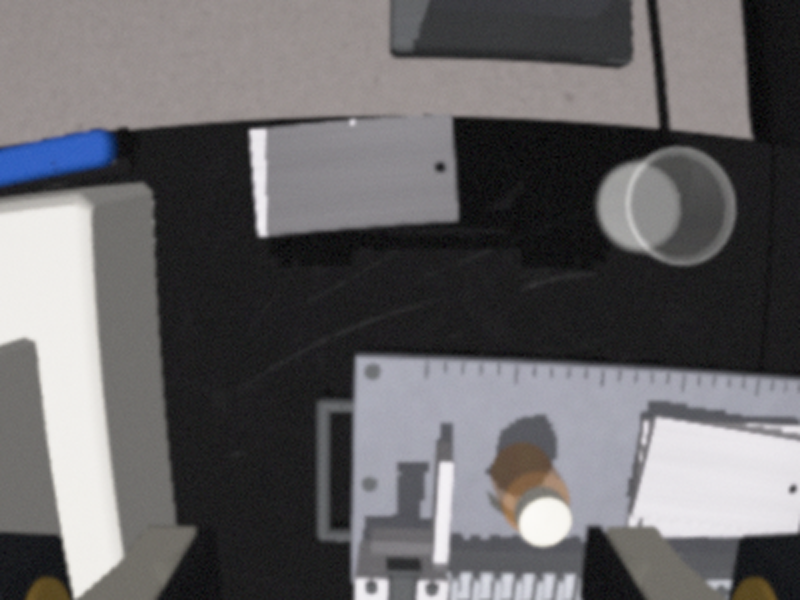

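The crops show the bottle cap at w2(263,441) and w3(544,521), and plate e's hole at w2(192,93) and w3(440,167). The carrier's front-left corner is at w2(121,279) and w3(355,354). The stop plate and end block are visible, and the stack is skewed.

```bash
python3 - <<'E'
from h import *
import pickle
W={i:pickle.load(open(f"w{i}.pkl","rb")) for i in(1,2,3)}
f2=lambda p:(p[0]/2+120-.25,p[1]/2+60-.25); f3=lambda p:(p[0]/2+120-.25,p[1]/2+20-.25)
def T(n,a,b):
    X,e=tri([ray(W[2],f2(a),1),ray(W[3],f3(b),1)]);print(n,(X*1000).round(1),np.round(np.array(e)*1000,1))
T("cap",(263,441),(544,521))
T("hole",(192,93),(440,167))
for a,b in zip([(27,72),(204,41),(211,145),(37,170)],[(249,129),(453,115),(459,221),(258,237)]):T("e",a,b)
T("carFL",(121,279),(355,354))
T("screwFL",(137,294),(372,371))
T("plD_FL",(404,335),(652,416))
for n,p,z in [("carFR",(701,299),.012),("pdFL",(404,335),.032),("pdFR",(609,363),.032),("pdBR",(603,460),.032),("blk1",(622,393),.046),("blkTR",(677,380),.046)]:
    print(n,(1000*plane(W[2],f2(p),z,1)).round(1))
for n,p,z in [("stopF",(453,462),.05),("stopB",(449,563),.05),("stopFl",(438,462),.05)]:
    print(n,(1000*plane(W[3],f3(p),z,1)).round(1))
for n,p in [("bar far end",(261,307)),("bar near",(261,243))]: print(n,(1000*plane(W[1],p,.098,1)).round(1))
print((1000*plane(W[1],(317,230),.076,1)).round(1))
E
```

```text
cap [561.6 -94.6  85.6] [0.3 0.3]
hole [ 390.3 -143.     4.3] [0.1 0.1]
e [ 367.3 -247.4    4. ] [0.4 0.4]
e [ 361.  -136.     3.4] [0.1 0.1]
e [ 420.2 -132.6    4.7] [0.1 0.1]
e [ 427.6 -243.3    3.4] [0.2 0.2]
carFL [ 493.9 -189.7   10. ] [0.5 0.5]
screwFL [ 503.3 -180.3   10. ] [0.2 0.2]
plD_FL [522.5 -25.6  33.5] [0.3 0.3]
carFR [506.3 148.7  12. ]
pdFL [523.2 -25.6  32. ]
pdFR [539.2  88.1  32. ]
pdBR [598.3  90.1  32. ]
blk1 [551.9  92.8  46. ]
blkTR [544.7 124.5  46. ]
stopF [ 542.9 -137.3   50. ]
stopB [ 601.3 -138.1   50. ]
stopFl [ 542.9 -145.1   50. ]
bar far end [ 658.3 -165.9   98. ]
bar near [ 573.1 -161.    98. ]
[563.3 -94.6  76. ]
```

```bash
python3 -m inch '-0.106 0.114 0.21 0 0.7; -0.106 0.114 0.21 0 0.7; -0.106 0.114 0.21 0 0.7; -0.106 0.114 0.21 0 0.7; 0 0 0.165 0 0.7; 0 0 0.165 0 0.7; 0 0 0.165 0 0.7; 0 0 0 0 0.7' 15
python3 -m inch '0 0 0 0 0; 0 0 0 0 0; 0 0 0 0 0; 0 0 0 0 0; 0 0 0 0 0; 0 0 0 0 0; 0 0 0 0 0; 0 0 0 0 0' 15
python3 - <<'E'
from h import *
c=snap("top")
for p in [(460,305),(455,118)]:
  for z in (0,.05,.1,.15): print(p,z,plane(c,p,z).round(3))
import pickle
w=pickle.load(open("w3.pkl","rb"))
for z in (0,.05,.1,.15): print(z,plane(w,(152/2+120,187/2+20),z,1).round(3),plane(w,(195,282),z,1).round(3))
E
```

```text
time_s: 5.35
tcp_pos: [0.56, -0.0952, 0.0539]
eef_rot: [-180.0, -0.2, 180.0]
contact_force: [-1.2, -0.6, 1.0]
gripper_width: 0.0614
gripper_force: 0.0
time_s: 6.35
tcp_pos: [0.5621, -0.0953, 0.0563]
eef_rot: [180.0, 0.1, 180.0]
contact_force: [-0.5, 1.0, 5.3]
gripper_width: 0.0346
gripper_force: 15.0
(460, 305) 0 [ 0.4   -0.308  0.   ]
(460, 305) 0.05 [ 0.401 -0.293  0.05 ]
(460, 305) 0.1 [ 0.402 -0.278  0.1  ]
(460, 305) 0.15 [ 0.402 -0.262  0.15 ]
(455, 118) 0 [ 0.923 -0.313  0.   ]
(455, 118) 0.05 [ 0.902 -0.297  0.05 ]
(455, 118) 0.1 [ 0.88  -0.282  0.1  ]
(455, 118) 0.15 [ 0.859 -0.266  0.15 ]
0 [ 0.396 -0.305  0.   ] [ 0.602 -0.323  0.   ]
0.05 [ 0.399 -0.288  0.05 ] [ 0.58  -0.304  0.05 ]
0.1 [ 0.402 -0.271  0.1  ] [ 0.558 -0.284  0.1  ]
0.15 [ 0.404 -0.254  0.15 ] [ 0.536 -0.265  0.15 ]
```

```bash
python3 -m inch '0 0 -0.2 0 0; 0 0 -0.2 0 0; 0.147 0.25 0 0 0; 0.147 0.25 0 0 0; 0.147 0.25 0 0 0; 0.147 0.25 0 0 0; 0.147 0.25 0 0 0; 0.147 0.25 0 0 0'
python3 -m inch '0 0 0 0 0; 0 0 0.15 0 0; 0 0 0.15 0 0; 0 0 0.12 0 0; 0 0 0.056 0 0; 0 0 0 0 0; 0 0 0 0 0; 0 0 0 0 0'
```

```text
time_s: 7.4
tcp_pos: [0.4282, 0.1306, 0.1154]
eef_rot: [-180.0, -0.0, 179.9]
contact_force: [1.0, 1.0, -1.2]
gripper_width: 0.0344
gripper_force: 15.0
time_s: 8.4
tcp_pos: [0.4294, 0.1297, 0.0445]
eef_rot: [180.0, 0.0, 179.9]
contact_force: [-0.1, 0.3, -0.4]
gripper_width: 0.0346
gripper_force: 15.0
```

```bash
python3 -m inch '0 0 0 0 0.7; 0 0 0 0 0.7; 0 0 0 0 0.7; 0 0 -0.27 0 0.7; 0 0 -0.27 0 0.7; 0 0 -0.27 0 0.7; 0 -0.4 0 0 1; 0 -0.4 0 0 1'
python3 -m inch '0 -0.4 0 0 1; 0 -0.4 0 0 1; 0 -0.4 0 0 1; 0 0 0 -0.029 1; 0 0 0 -0.029 1; 0 0 0 -0.029 1; 0 0 0 -0.029 1; 0 0 0 -0.029 1'
python3 -m inch '0 0 0 -0.029 1; 0 0 0 -0.029 1; 0 0 0 -0.029 1; 0 0 0 -0.028 1; 0 0 0 0 1; 0 0 0 0 1; 0 0 0 0 1; 0 0 0 0 1'
python3 - <<'E'
from h import *
c=snap("wrist","w4");s=get_state();t=s["tcp_pos"];print(s["eef_rot"],s["joints"])
# bottle check, top view
c2=snap("top","top2")
m=cv2.inRange(c["color"],(150,150,150),(255,255,255))
for k in cv2.findContours(m,0,2)[0]:
    if 3000<cv2.contourArea(k)<60000: 
        r=cv2.boxPoints(cv2.minAreaRect(k)); print(cv2.contourArea(k),[(1000*plane(c,p,.005,1)).round(0)[:2].tolist() for p in r])
print(units(.396-t[0],-.175-t[1],.002-t[2]))
E
```

```text
time_s: 9.4
tcp_pos: [0.4292, 0.0092, 0.1664]
eef_rot: [179.9, 0.1, -179.9]
contact_force: [0.7, 0.3, 0.4]
gripper_width: 0.0763
gripper_force: 0.0
time_s: 10.4
tcp_pos: [0.4288, -0.1703, 0.1656]
eef_rot: [180.0, -0.0, -127.5]
contact_force: [-0.4, 0.2, 0.6]
gripper_width: 0.0878
gripper_force: 0.0
time_s: 11.4
tcp_pos: [0.4289, -0.1702, 0.1657]
eef_rot: [-180.0, 0.0, -86.5]
contact_force: [-0.9, -0.7, 0.4]
gripper_width: 0.0875
gripper_force: 0.0
[ 1.79998514e+02 -6.77195584e-04 -8.65142298e+01] [ 2.90843960e+00  3.15252996e+00 -3.03342198e+01  8.29875111e-04
 -5.65147298e+01  5.76872764e-01]
7823.0 [[645.0, -48.0], [619.0, -191.0], [495.0, -189.0], [502.0, -59.0]]
4350.5 [[426.0, -243.0], [368.0, -248.0], [362.0, -187.0], [423.0, -183.0]]
16769.0 [[818.0, -397.0], [388.0, -379.0], [382.0, -322.0], [799.0, -320.0]]
[0.018 0.221 1.091]
```

View pics/w4.png

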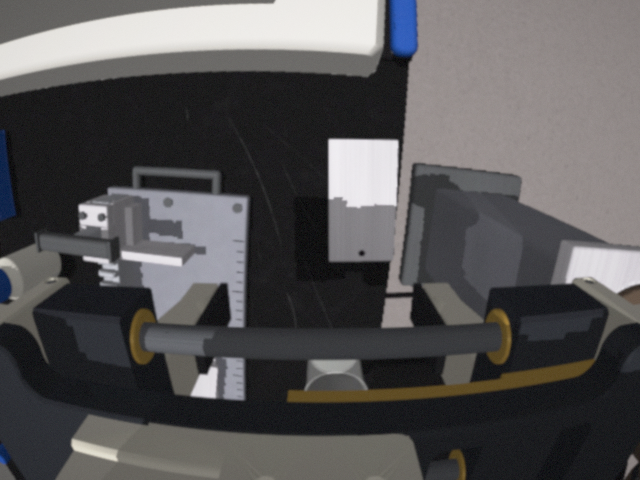

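The view shows plate e at cols 329–398, rows 139–262, with its hole at (362,253). The stop and bar are at left and the beaker is at the bottom (337,378). All of it agrees with the measured positions.

```bash
python3 -m inch '0.008 0.12 0 0 1; 0.008 0.121 0 0 1; 0 0 0.25 0 1; 0 0 0.25 0 1; 0 0 0.25 0 1; 0 0 0.25 0 1; 0 0 0.085 0 1; 0 0 0 0 1' 30
python3 -m inch '0 0 0 0 0; 0 0 0 0 0; 0 0 0 0 0; 0 0 0 0 0; 0 0 0 0 0; 0 0 0 0 0; 0 0 0 0 0; 0 0 0 0 0' 30
```

```text
time_s: 12.5
tcp_pos: [0.3914, -0.175, 0.0024]
eef_rot: [179.9, 0.0, -86.5]
contact_force: [-0.4, -0.4, -0.5]
gripper_width: 0.0871
gripper_force: 0.0
time_s: 13.5
tcp_pos: [0.3932, -0.1749, 0.0033]
eef_rot: [-180.0, -0.0, -86.5]
contact_force: [-1.4, 0.6, 7.0]
gripper_width: 0.0583
gripper_force: 30.0
```

```bash
python3 -m inch '0 0 -0.333 0 0; 0 0 -0.333 0 0; -0.231 -0.195 0 0 0; -0.231 -0.195 0 0 0; -0.231 -0.195 0 0 0; -0.231 -0.195 0 0 0; -0.231 -0.195 0 0 0; -0.231 -0.195 0 0 0'
python3 -m inch '0 0 0 0.0158 0; 0 0 0 0 0; 0 0 0.1 0 0; 0 0 0.1 0 0; 0 0 0 0 0; 0 0 0 0 0; 0 0 0 0 0; 0 0 0 0 0'
python3 - <<'E'
from h import *
c=snap("wrist","w5");t=get_state()["tcp_pos"];print(units(.5553-t[0],.0431-t[1],.0365-t[2]))
E
```

```text
time_s: 14.5
tcp_pos: [0.5558, 0.0448, 0.1026]
eef_rot: [180.0, -0.0, -86.5]
contact_force: [-0.3, -0.5, -0.8]
gripper_width: 0.0582
gripper_force: 30.0
time_s: 15.5
tcp_pos: [0.5556, 0.0436, 0.0732]
eef_rot: [-180.0, 0.0, -92.1]
contact_force: [0.0, -0.5, -2.1]
gripper_width: 0.0584
gripper_force: 30.0
[0.003 0.002 0.244]
```

View pics/w5.png

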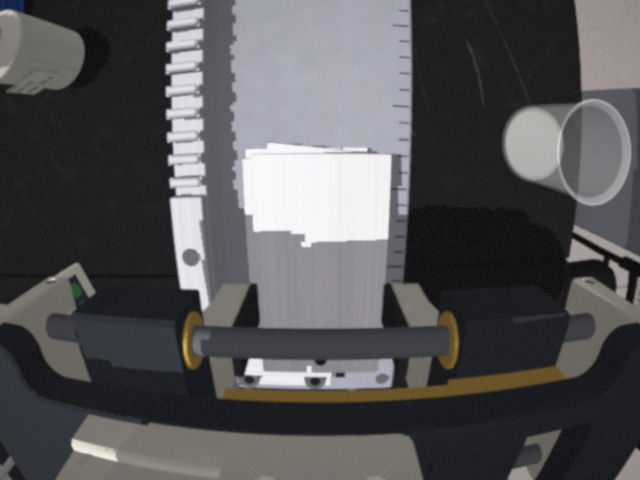

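Plate e is held square over the stack, in cols 248–392. The rail is at left, and the end block is beyond the fingers at (315,378).

```bash
python3 -m inch '0 0 0.1 0 0; 0 0 0.1 0 0; 0 0 0.025 0 0; 0 0 0.015 0 0; 0 0 0 0 0; 0 0 0 0 0; 0 0 0 0 0; 0 0 0 0 0'
```

```text
time_s: 16.55
tcp_pos: [0.5555, 0.0435, 0.0371]
eef_rot: [-180.0, 0.0, -92.2]
contact_force: [-0.0, -0.2, -1.3]
gripper_width: 0.0582
gripper_force: 30.0
```

```bash
python3 -m inch '0 0 0.01 0 0; 0 0 0 0 0; 0 0 0 0 0.78; 0 0 0 0 0.78; 0 0 0 0 0.78; 0 0 -0.15 0 0.78; 0 0 -0.3 0 0.78; 0 0 -0.3 0 0.78'
python3 -m inch '0.25 0 0 0.0277 0.78; 0 0 0 0.0277 0.78; 0 0 0 0.0277 0.78; 0 0 0 0.0277 0.78; 0 0 0 0.0277 0.78; 0 0 0 0.0277 0.78; 0 0 0 0.0277 0.78; 0 0 0 0.0277 0.78'
python3 -m inch '0 0 0 0.0277 0.78; 0.2 0 -0.2 0 0.78; 0.2 0 -0.2 0 0.78; 0 0 0 0 0.78; 0 0 0 0 0.78; 0 0 0 0 0.78; 0 0 0 0 0.78; 0 0 0 0 0.78'
python3 - <<'E'
from h import *;import pickle
c=snap("wrist");pickle.dump(c,open("w6.pkl","wb"))
cv2.imwrite('pics/w6.png',cv2.resize(c['color'][60:330,120:520],None,fx=2,fy=2,interpolation=cv2.INTER_CUBIC))
E
```

```text
time_s: 17.55
tcp_pos: [0.555, 0.0433, 0.1488]
eef_rot: [180.0, -0.0, -92.1]
contact_force: [1.2, 0.1, 0.9]
gripper_width: 0.0682
gripper_force: 0.0
time_s: 18.55
tcp_pos: [0.5538, 0.0059, 0.1477]
eef_rot: [180.0, -0.0, -172.3]
contact_force: [0.1, 0.0, 0.3]
gripper_width: 0.0684
gripper_force: 0.0
time_s: 19.55
tcp_pos: [0.494, 0.0079, 0.2072]
eef_rot: [-180.0, -0.1, 178.1]
contact_force: [-0.4, 0.5, -0.0]
gripper_width: 0.0684
gripper_force: 0.0
```

View pics/w6.png

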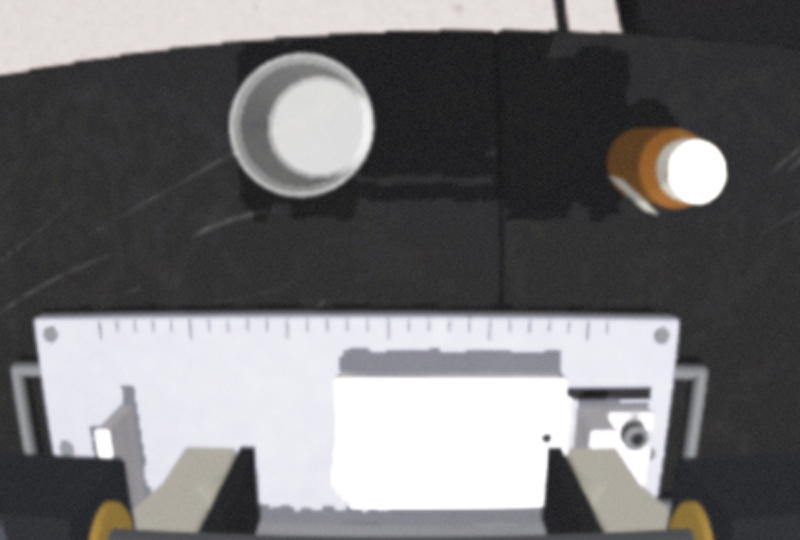

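Plate e lies on the stack (333–567, 377–508), and the amber bottle stands upright on the bench (690,172). The beaker is untouched. The end block is at (590–655, 413–450).

```bash
python3 - <<'E'
from h import *;import pickle
c=pickle.load(open("w6.pkl","rb"));f=lambda p:(p[0]/2+120-.25,p[1]/2+60-.25)
FL=plane(c,f((35,318)),.012,1);FR=plane(c,f((680,318)),.012,1);print(FL,FR)
y=(FR-FL)/np.linalg.norm(FR-FL);x=np.array([y[1],-y[0],0]);O=(FL+FR)/2+.075*x;print(O,np.degrees(np.arctan2(x[1],x[0])),np.linalg.norm(FR-FL))
for n,p,z in [("eFL",(335,377),.037),("eFR",(567,377),.037),("eBR",(547,508),.037),("blkwhite",(590,430),.046),("blkwhite2",(610,413),.046),("blk dark corner",(575,400),.046),("blk right",(655,413),.046)]:
    X=plane(c,f(p),z,1)-O;print(n,(1000*X@x).round(1),(1000*X@y).round(1))
t=get_state()["tcp_pos"]-O;print("tcp",1000*t@x,1000*t@y)
E
```

```text
[ 0.49358241 -0.18859257  0.012     ] [0.50586485 0.14972349 0.012     ]
[ 0.57467425 -0.02215559  0.012     ] -2.0791889673306954 0.33853893975107885
eFL -51.3 -4.9
eFR -51.5 104.6
eBR 18.5 100.1
blkwhite -27.9 115.9
blkwhite2 -36.5 125.0
blk dark corner -43.1 107.2
blk right -36.2 147.9
tcp -81.70625384320918 27.102843236570543
```

```bash
python3 -m inch '0 0.09 0.2 0 0.78; 0 0.09 0.2 0 0.78; 0 0 0.25 0 0.78; 0 0 0.25 0 0.78; 0 0 0.25 0 0.78; 0 0 0.13 0 0.78; 0 0 0 0 0.78; 0 0 0 0 0.78'
python3 -m inch '-0.03 0 0 0 0.78; -0.03 0 0 0 0.78; -0.03 0 0 0 0.78; -0.03 0 0 0 0.78; -0.03 0 0 0 0.78; -0.03 0 0 0 0.78; -0.03 0 0 0 0.78; -0.03 0 0 0 0.78'
cat >> h.py <<'E'
O=np.array([.5747,-.0222]);a=np.radians(-2.08);cx=np.array([np.cos(a),np.sin(a)]);cy=np.array([-np.sin(a),np.cos(a)])
def tc():
    s=get_state();t=s["tcp_pos"];d=t[:2]-O;print("tcp carrier mm",(1000*d@cx).round(1),(1000*d@cy).round(1),(1000*t[2]).round(1),"yaw",s["eef_rot"][2].round(2),"F",s["contact_force"].round(1))
E
python3 -c "from h import *;tc()"
```

```text
time_s: 20.6
tcp_pos: [0.4953, 0.0351, 0.0164]
eef_rot: [180.0, 0.0, 178.1]
contact_force: [-0.9, 0.1, 1.2]
gripper_width: 0.068
gripper_force: 0.0
time_s: 21.6
tcp_pos: [0.5309, 0.0337, 0.0156]
eef_rot: [-180.0, -0.0, 178.1]
contact_force: [-2.5, 0.1, 0.4]
gripper_width: 0.0686
gripper_force: 1.2
tcp carrier mm -45.8 54.2 15.6 yaw 178.1 F [-2.5  0.1  0.4]
```

```bash
python3 -m inch '-0.016 0 0.008 0 0.78; -0.016 0 0 0 0.78; -0.016 0 0 0 0.78; -0.016 0 0 0 0.78; -0.016 0 0 0 0.78; -0.016 0 0 0 0.78; 0 0 0 0 0.78; 0 0 0 0 0.78'
python3 -c "from h import *;tc()"
```

```text
time_s: 22.6
tcp_pos: [0.5435, 0.0326, 0.0146]
eef_rot: [-179.9, -0.2, 178.1]
contact_force: [-7.7, -0.2, 9.0]
gripper_width: 0.0683
gripper_force: 6.3
tcp carrier mm -33.1 53.6 14.6 yaw 178.08 F [-7.7 -0.2  9. ]
```

```bash
python3 -m inch '-0.01 0 0 0 0.78; -0.01 0 0 0 0.78; -0.01 0 0 0 0.78; -0.01 0 0 0 0.78; 0 0 0 0 0.78; 0 0 0 0 0.78; 0 0 0 0 0.78; 0 0 0 0 0.78'
python3 -c "from h import *;tc();c=snap('wrist','w7')"
```

```text
time_s: 23.6
tcp_pos: [0.5448, 0.0324, 0.0145]
eef_rot: [-179.9, -0.6, 178.0]
contact_force: [-26.3, 9.4, 26.5]
gripper_width: 0.0684
gripper_force: 17.4
tcp carrier mm -31.9 53.5 14.5 yaw 178.01 F [-26.3   9.4  26.5]
```

View pics/w7.png

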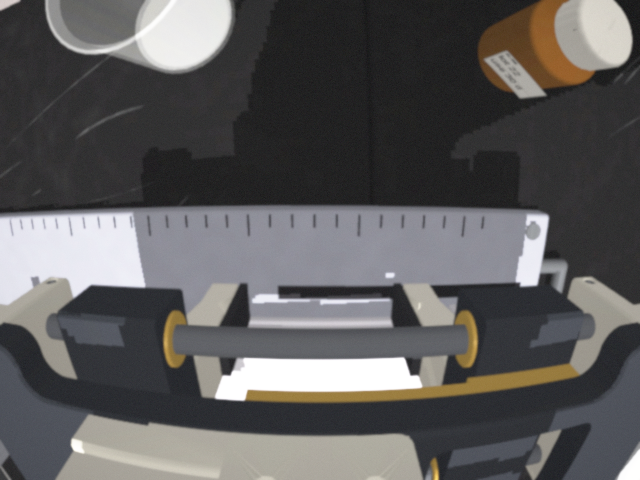

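Blocked firmly with 26 N, so the stack is at the rail or jammed. I back off and look.

```bash
python3 -m inch '0.05 0 0 0 0.78; 0.1 0 0 0 0.78; 0.1 0 0 0 0.78; 0.1 0 -0.3 0 0.78; 0.1 0 -0.35 0 0.78; 0 0 -0.35 0 0.78; 0 0 0 0 0.78; 0 0 0 0 0.78'
python3 - <<'E'
from h import *;import pickle
tc();c=snap("wrist");pickle.dump(c,open("w8.pkl","wb"))
cv2.imwrite('pics/w8.png',cv2.resize(c['color'][150:350,160:420],None,fx=3,fy=3,interpolation=cv2.INTER_CUBIC))
E
```

```text
time_s: 24.65
tcp_pos: [0.4831, 0.0353, 0.1644]
eef_rot: [180.0, 0.0, 178.1]
contact_force: [1.2, 0.4, -0.8]
gripper_width: 0.0685
gripper_force: 0.0
tcp carrier mm -93.6 54.2 164.4 yaw 178.09 F [ 1.2  0.4 -0.8]
```

View pics/w8.png

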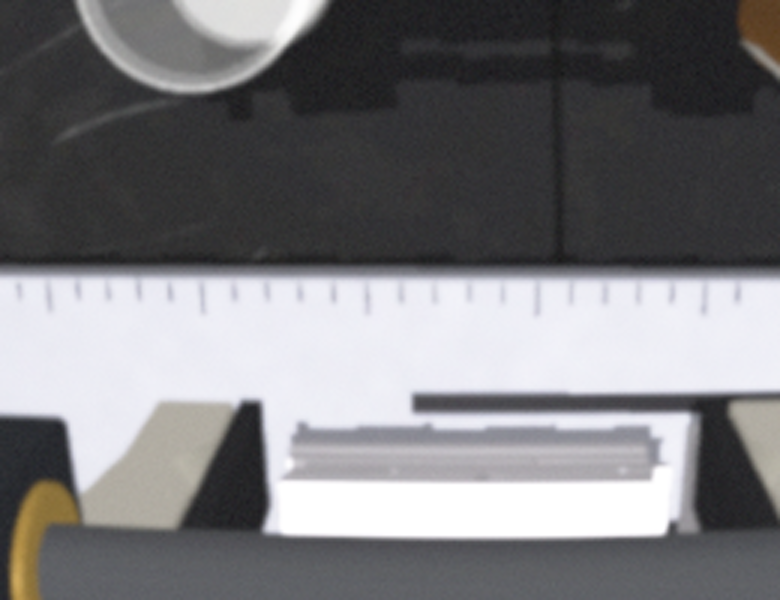

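The stack's front faces are now in one plane (290–660, 430–480) and all plates are parallel. I compute the front edge position.

```bash
python3 - <<'E'
from h import *;import pickle
c=pickle.load(open("w8.pkl","rb"));f=lambda p:(p[0]/3+160-.33,p[1]/3+150-.33)
for n,p,z in [("topL",(284,479),.037),("topR",(668,464),.037),("botL",(300,432),.012),("botR",(645,430),.012),("bedL",(10,268),.012),("bedR",(770,268),.012),("top2R",(655,478),.037),("mid",(470,480),.037)]:
    X=plane(c,f(p),z,1)[:2]-O;print(n,(1000*X@cx).round(1),(1000*X@cy).round(1))
E
```

```text
topL -20.7 -4.4
topR -26.0 107.2
botL -24.2 -3.1
botR -25.2 103.9
bedL -77.3 -93.2
bedR -77.8 139.2
top2R -21.5 103.7
mid -21.2 49.9
```

Front edge is at about −21 against −20 for flush, with the bed edge showing the same −1 to −2 mm bias, so the plates are at the rail. Now the release bar.

```bash
python3 -m inch '-0.19 -0.259 0 0 0.45; -0.19 -0.259 0 0 0.45; -0.19 -0.259 0 0 0.45; -0.19 -0.259 0 0 0.45; -0.191 -0.259 0 0.0005 0.45; 0 0 0.2 0 0.45; 0 0 0.2 0 0.45; 0 0 0 0 0.45' 45
python3 - <<'E'
from h import *;import pickle
tc();c=snap("wrist");pickle.dump(c,open("w9.pkl","wb"))
cv2.imwrite('pics/w9.png',cv2.resize(c['color'][150:450,160:480],None,fx=2,fy=2,interpolation=cv2.INTER_CUBIC))
E
```

```text
time_s: 25.7
tcp_pos: [0.6171, -0.1636, 0.1002]
eef_rot: [-180.0, -0.5, 177.9]
contact_force: [-0.5, 0.1, 1.1]
gripper_width: 0.0393
gripper_force: 0.0
tcp carrier mm 47.5 -139.8 100.2 yaw 177.87 F [-0.5  0.1  1.1]
```

View pics/w9.png

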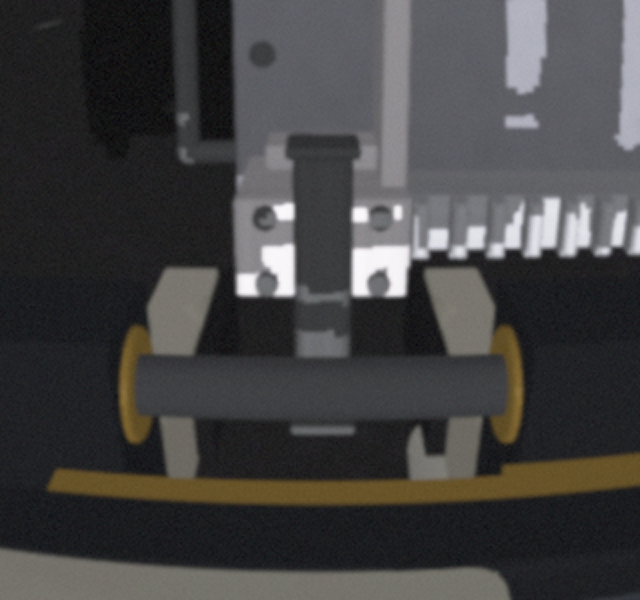

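The bar (cols 293–355) lies midway between the fingers. Descend and pinch.

```bash
python3 -m inch '0 0 0.08 0 0.45; 0 0 0.08 0 0.45; 0 0 0 0 0.45; 0 0 0 0 0; 0 0 0 0 0; 0 0 0 0 0; 0 0 0 0 0; 0 0 0 0 0' 45
python3 -m inch '0 0 -0.02 0 0; 0 0 -0.02 0 0; 0 0 -0.02 0 0; 0 0 -0.012 0 0; 0 0 0 0 0; 0 0 0 0 0; 0 0 0 0 0; 0 0 0 0 0' 45
python3 -c "from h import *;tc()"
```

```text
time_s: 26.75
tcp_pos: [0.6201, -0.1635, 0.081]
eef_rot: [180.0, 0.0, 177.9]
contact_force: [-1.6, 1.6, 3.1]
gripper_width: 0.0133
gripper_force: 45.0
time_s: 27.75
tcp_pos: [0.62, -0.1634, 0.0914]
eef_rot: [180.0, 0.0, 177.9]
contact_force: [3.2, 2.1, -7.1]
gripper_width: 0.0135
gripper_force: 45.0
tcp carrier mm 50.4 -139.5 91.4 yaw 177.92 F [ 3.2  2.1 -7.1]
```

```bash
python3 -m inch '0 0.03 0 0 0; 0 0.1 0 0 0; 0 0.12 0 0 0; 0 0.12 0 0 0; 0 0.12 0 0 0; 0 0.1 0 0 0; 0 0.07 0 0 0; 0 0 0 0 0' 45
python3 -c "from h import *;tc()"
python3 -m inch '0 0.015 0 0 0; 0 0.015 0 0 0; 0 0.015 0 0 0; 0 0.015 0 0 0; 0 0.015 0 0 0; 0 0.015 0 0 0; 0 0 0 0 0; 0 0 0 0 0' 45
python3 -c "from h import *;tc()"
```

```text
time_s: 28.75
tcp_pos: [0.6237, -0.063, 0.0915]
eef_rot: [180.0, 0.0, 178.0]
contact_force: [5.0, 0.0, -6.1]
gripper_width: 0.0134
gripper_force: 45.0
tcp carrier mm 50.5 -39.0 91.5 yaw 177.99 F [ 5.   0.  -6.1]
time_s: 29.75
tcp_pos: [0.6242, -0.0512, 0.0915]
eef_rot: [-180.0, 0.0, 177.9]
contact_force: [4.7, -2.3, -6.6]
gripper_width: 0.0133
gripper_force: 45.0
tcp carrier mm 50.5 -27.1 91.5 yaw 177.92 F [ 4.7 -2.3 -6.6]
```

```bash
python3 -m inch '0 0.01 0 0 0; 0 0.01 0 0 0; 0 0.01 0 0 0; 0 0.01 0 0 0; 0 0.005 0 0 0; 0 0 0 0 0; 0 0 0 0 0; 0 0 0 0 0' 45
python3 -c "from h import *;tc()"
python3 -m inch '0 0.008 0 0 0; 0 0.008 0 0 0; 0 0.008 0 0 0; 0 0 0 0 0; 0 0 0 0 0; 0 0 0 0 0; 0 0 0 0 0; 0 0 0 0 0' 45
python3 -c "from h import *;tc()"
```

```text
time_s: 30.75
tcp_pos: [0.6244, -0.045, 0.0916]
eef_rot: [-179.9, 0.0, 177.9]
contact_force: [5.9, -4.8, -7.4]
gripper_width: 0.0137
gripper_force: 45.0
tcp carrier mm 50.5 -21.0 91.6 yaw 177.91 F [ 5.9 -4.8 -7.4]
time_s: 31.75
tcp_pos: [0.6245, -0.0415, 0.0916]
eef_rot: [-179.9, 0.0, 177.9]
contact_force: [6.0, -5.0, -7.4]
gripper_width: 0.0136
gripper_force: 45.0
tcp carrier mm 50.5 -17.5 91.6 yaw 177.91 F [ 6.  -5.  -7.4]
```

```bash
python3 -m inch '0 0.008 0 0 0; 0 0.008 0 0 0; 0 0.008 0 0 0; 0 0 0 0 0; 0 0 0 0 0; 0 0 0 0 0; 0 0 0 0 0; 0 0 0 0 0' 45
python3 -c "from h import *;tc()"
```

```text
time_s: 32.75
tcp_pos: [0.6245, -0.041, 0.0919]
eef_rot: [-179.7, -0.0, 177.9]
contact_force: [7.8, -19.2, -7.3]
gripper_width: 0.0135
gripper_force: 45.0
tcp carrier mm 50.4 -17.0 91.9 yaw 177.89 F [  7.8 -19.2  -7.3]
```

```bash
python3 -m inch '0 -0.018 0 0 0; 0 -0.018 0 0 0; 0 0 0 0 0; 0 0 0 0 0; 0 0 0 0 0; 0 0 0 0 0; 0 0 0 0 0; 0 0 0 0 0' 45
python3 -c "from h import *;tc()"
```

```text
time_s: 33.75
tcp_pos: [0.6245, -0.0425, 0.0915]
eef_rot: [-180.0, 0.0, 177.9]
contact_force: [5.0, -0.9, -8.8]
gripper_width: 0.0136
gripper_force: 45.0
tcp carrier mm 50.5 -18.5 91.5 yaw 177.92 F [ 5.  -0.9 -8.8]
```

```bash
python3 -m inch '0 -0.005 0 0 0; 0 0 0.018 0 0; 0 0 0.018 0 0; 0 0 0.018 0 0; 0 0 0.016 0 0; 0 0 0 0 0; 0 0 0 0 0; 0 0 0 0 0' 45
python3 -c "from h import *;tc()"
```

```text
time_s: 34.75
tcp_pos: [0.6245, -0.0433, 0.0811]
eef_rot: [180.0, 0.0, 177.9]
contact_force: [5.4, 0.6, -4.6]
gripper_width: 0.0131
gripper_force: 45.0
tcp carrier mm 50.5 -19.3 81.1 yaw 177.92 F [ 5.4  0.6 -4.6]
```

```bash
python3 -m inch '0 -0.01 0 0 0; 0 -0.015 0 0 0; 0 0 0 0 0; 0 0 0 0 0; 0 0 0 0 0; 0 0 0 0 0; 0 0 0 0 0; 0 0 0 0 0' 45
python3 -c "from h import *;tc()"
python3 -m inch '0 0.023 0 0 0; 0 0 0 0 0; 0 0 0 0 0.4; 0 0 0 0 0.4; 0 0 0 0 0.4; 0 0 -0.1 0 0.4; 0 0 -0.2 0 0.4; 0 0 -0.3 0 0.4'
```

```text
time_s: 35.75
tcp_pos: [0.6244, -0.0451, 0.081]
eef_rot: [179.9, 0.1, 177.9]
contact_force: [2.7, 10.3, -4.1]
gripper_width: 0.0131
gripper_force: 45.0
tcp carrier mm 50.5 -21.1 81.0 yaw 177.93 F [ 2.7 10.3 -4.1]
time_s: 36.75
tcp_pos: [0.6235, -0.0438, 0.1718]
eef_rot: [-180.0, -0.1, 177.9]
contact_force: [-0.4, 0.3, 0.3]
gripper_width: 0.035
gripper_force: 0.0
```

Locked: the pull met 10 N within 2 mm. I check the plates numerically from above.

```bash
python3 -m inch '0.139 0.087 -0.142 0 1; 0.139 0.087 -0.142 0 1; 0.139 0.087 -0.142 0 1; 0.139 0.087 -0.142 0 1; 0.139 0.087 -0.142 0 1; 0.139 0.087 -0.142 0 1; 0 0 0 0 1; 0 0 0 0 1'
cat > prof.py <<'E'
from h import *
tc();c=snap("wrist","w10");g=cv2.cvtColor(c["color"],cv2.COLOR_BGR2GRAY).astype(np.float32)
def prof(P,Q,z,step=2):
    n=int(round(np.hypot(*(np.array(Q)-P))/step))+1
    out=[]
    for k in range(n):
        p=np.array(P)+(np.array(Q)-P)*k/(n-1);X=O+(p[0]*cx+p[1]*cy)/1000
        u=proj(c,np.array([*X,z]),True);out.append(int(cv2.getRectSubPix(g,(1,1),u)[0,0]))
    return out
for y in (15,35,60,85,105): print("x -84..-6 top-plane y",y,prof((-84,y),(-6,y),.037))
for y in (15,60,105): print("x 20..60 y",y,prof((20,y),(60,y),.037))
for x in (-10,10,25): print("y -10..20 x",x,prof((x,-10),(x,20),.037),"y 100..140",prof((x,100),(x,140),.037))
E
python3 prof.py
```

```text
time_s: 37.75
tcp_pos: [0.502, 0.0391, 0.299]
eef_rot: [180.0, 0.0, 177.9]
contact_force: [-0.8, 0.4, -0.4]
gripper_width: 0.0876
gripper_force: 0.0
tcp carrier mm -74.9 58.6 299.0 yaw 177.94 F [-0.8  0.4 -0.4]
x -84..-6 top-plane y 15 [30, 42, 92, 157, 184, 184, 184, 184, 185, 184, 186, 185, 185, 186, 184, 185, 184, 183, 183, 184, 185, 186, 186, 186, 181, 151, 109, 102, 116, 131, 126, 131, 187, 245, 250, 250, 250, 250, 250, 250]
x -84..-6 top-plane y 35 [29, 39, 92, 157, 184, 185, 185, 184, 185, 184, 184, 186, 186, 187, 188, 187, 187, 182, 183, 176, 122, 77, 77, 137, 164, 128, 100, 100, 117, 130, 128, 129, 193, 247, 251, 250, 250, 251, 251, 250]
x -84..-6 top-plane y 60 [30, 43, 90, 147, 167, 168, 172, 183, 185, 187, 185, 186, 185, 183, 183, 184, 184, 185, 184, 176, 116, 62, 64, 135, 177, 153, 110, 105, 123, 132, 125, 127, 192, 248, 251, 251, 251, 250, 251, 251]
x -84..-6 top-plane y 85 [33, 38, 89, 153, 179, 182, 185, 188, 188, 186, 187, 186, 185, 187, 188, 189, 188, 187, 185, 177, 119, 61, 64, 135, 177, 153, 111, 104, 121, 133, 126, 128, 191, 247, 251, 251, 251, 251, 251, 250]
x -
[... 517 characters left out ...]
7, 182, 127, 112, 112, 143, 205, 227, 219, 188, 170, 169, 194]
y -10..20 x -10 [99, 105, 171, 242, 249, 249, 224, 144, 182, 244, 250, 250, 250, 250, 250, 250] y 100..140 [251, 251, 251, 251, 250, 250, 250, 247, 214, 215, 248, 247, 247, 248, 247, 245, 242, 247, 248, 248, 247]
y -10..20 x 10 [98, 108, 173, 239, 250, 249, 217, 152, 218, 248, 250, 250, 250, 250, 250, 250] y 100..140 [250, 249, 240, 180, 110, 159, 237, 245, 219, 222, 246, 247, 247, 247, 247, 244, 240, 247, 247, 247, 247]
y -10..20 x 25 [128, 130, 180, 241, 249, 248, 217, 148, 192, 244, 249, 249, 249, 249, 249, 249] y 100..140 [249, 248, 248, 248, 248, 248, 248, 247, 212, 212, 246, 247, 247, 248, 247, 246, 246, 242, 195, 119, 100]
```

```bash
python3 -m inch '0.11 0 0.25 0 1; 0.11 0 0.25 0 1; 0.11 0 0.25 0 1; 0 0 0.25 0 1; 0 0 0 0 1; 0 0 0 0 1; 0 0 0 0 1; 0 0 0 0 1'
python3 - <<'E'
from h import *
tc();c=snap("wrist","w11");g=cv2.cvtColor(c["color"],cv2.COLOR_BGR2GRAY)
W=lambda x,y,z:proj(c,np.array([*(O+(x*cx+y*cy)/1000),z]),True)
for y in (25,60,95):
    u=W(-20,y,.037);print(y,"rows z37..12",[round(W(-20,y,z/1000)[1],1) for z in(37,32,27,22,17,12)],"bottom plate at -24:",[round(W(-24,y,z/1000)[1],1) for z in(17,12)])
    r0=int(u[1])+4;print(r0,[int(v) for v in g[r0-34:r0,int(round(u[0]))]][::-1])
E
```

```text
time_s: 38.8
tcp_pos: [0.4533, 0.0412, 0.1497]
eef_rot: [180.0, 0.1, 177.9]
contact_force: [-0.2, -0.4, -0.3]
gripper_width: 0.0874
gripper_force: 0.0
tcp carrier mm -123.7 58.9 149.7 yaw 177.92 F [-0.2 -0.4 -0.3]
25 rows z37..12 [np.float64(348.5), np.float64(345.4), np.float64(342.3), np.float64(339.4), np.float64(336.5), np.float64(333.6)] bottom plate at -24: [np.float64(332.8), np.float64(330.0)]
352 [98, 100, 99, 99, 98, 101, 97, 99, 96, 95, 98, 96, 93, 95, 93, 90, 89, 87, 87, 84, 84, 82, 106, 165, 222, 236, 238, 238, 239, 238, 238, 237, 239, 240]
60 rows z37..12 [np.float64(348.8), np.float64(345.7), np.float64(342.6), np.float64(339.6), np.float64(336.7), np.float64(333.9)] bottom plate at -24: [np.float64(333.0), np.float64(330.2)]
352 [96, 97, 97, 100, 101, 101, 98, 97, 98, 99, 96, 98, 95, 94, 94, 92, 94, 88, 83, 81, 80, 87, 127, 189, 229, 236, 234, 202, 137, 83, 70, 71, 80, 125]
95 rows z37..12 [np.float64(348.3), np.float64(345.2), np.float64(342.1), np.float64(339.2), np.float64(336.3), np.float64(333.5)] bottom plate at -24: [np.float64(332.6), np.float64(329.8)]
352 [95, 97, 99, 99, 97, 100, 97, 98, 95, 94, 100, 95, 98, 96, 94, 93, 92, 91, 85, 85, 83, 83, 99, 164, 224, 239, 239, 225, 160, 91, 66, 67, 73, 104]
```

```bash
python3 -m inch '-0.1 0 -0.03 0 1; -0.1 0 -0.03 0 1; -0.06 0 0 0 1; 0 0 0 0 1; 0 0 0 0 1; 0 0 0 0 1; 0 0 0 0 1; 0 0 0 0 1'
python3 - <<'E'
from h import *
tc();c=snap("wrist","w12");g=cv2.cvtColor(c["color"],cv2.COLOR_BGR2GRAY)
W=lambda x,y,z:proj(c,np.array([*(O+(x*cx+y*cy)/1000),z]),True)
for y in (15,25,60,95,105):
    u=W(-20,y,.037);print(y,"rows z37..12",[float(round(W(-20,y,z/1000)[1],1)) for z in(37,32,27,22,17,12)],"-24:",[float(round(W(-24,y,z/1000)[1],1)) for z in(17,12)])
    r0=int(u[1])+4;print(r0,[int(v) for v in g[r0-28:r0+1,int(round(u[0]))]][::-1])
E
```

```text
time_s: 39.85
tcp_pos: [0.4915, 0.0396, 0.1578]
eef_rot: [180.0, 0.0, 177.9]
contact_force: [-0.5, 0.4, -1.4]
gripper_width: 0.0874
gripper_force: 0.0
tcp carrier mm -85.4 58.8 157.8 yaw 177.93 F [-0.5  0.4 -1.4]
15 rows z37..12 [305.7, 303.0, 300.4, 297.9, 295.5, 293.1] -24: [291.5, 289.1]
309 [255, 255, 255, 253, 223, 176, 169, 170, 170, 166, 165, 165, 171, 181, 187, 175, 162, 149, 146, 138, 141, 154, 196, 228, 237, 238, 239, 239, 238]
25 rows z37..12 [305.8, 303.2, 300.6, 298.1, 295.6, 293.2] -24: [291.6, 289.2]
309 [255, 255, 255, 251, 218, 175, 170, 172, 171, 165, 162, 166, 171, 184, 190, 175, 161, 151, 142, 141, 140, 143, 160, 200, 229, 236, 238, 239, 238]
60 rows z37..12 [306.0, 303.4, 300.8, 298.2, 295.8, 293.4] -24: [291.7, 289.4]
310 [255, 255, 255, 255, 247, 205, 175, 172, 173, 173, 172, 169, 168, 178, 189, 191, 176, 160, 149, 142, 141, 140, 146, 167, 208, 231, 235, 218, 170]
95 rows z37..12 [305.7, 303.0, 300.5, 298.0, 295.5, 293.1] -24: [291.5, 289.1]
309 [255, 255, 255, 249, 210, 171, 168, 172, 175, 169, 168, 166, 170, 183, 187, 180, 164, 150, 144, 142, 143, 145, 160, 198, 230, 236, 227, 180, 115]
105 rows z37..12 [305.5, 302.9, 300.3, 297.8, 295.4, 293.0] -24: [291.3, 289.0]
309 [255, 255, 255, 250, 214, 171, 166, 169, 173, 171, 168, 165, 168, 180, 186, 178, 164, 152, 145, 146, 144, 144, 158, 194, 229, 236, 228, 185, 123]
```

The top plate is flush at −20.5 over its whole length. The bottom plate may protrude by 1–2 mm, so one more gentle push follows, with a narrower opening clear of the block and stop.

```bash
python3 -m inch '0 0.015 0.2 0 0.57; 0 0 0.25 0 0.57; 0 0 0.25 0 0.57; 0 0 0.2 0 0.57; 0 0 0.06 0 0.57; 0 0 0 0 0.57; 0 0 0 0 0.57; 0 0 0 0 0.57'
python3 -c "from h import *;tc()"
python3 -m inch '-0.06 0 0 0 0.57; -0.06 0 0 0 0.57; -0.06 0 0 0 0.57; -0.06 0 0 0 0.57; -0.05 0 0 0 0.57; -0.03 0 0 0 0.57; 0 0 0 0 0.57; 0 0 0 0 0.57'
python3 -c "from h import *;tc()"
```

```text
time_s: 40.9
tcp_pos: [0.4924, 0.0421, 0.0148]
eef_rot: [179.9, 0.1, 177.9]
contact_force: [0.1, 0.5, 1.1]
gripper_width: 0.0501
gripper_force: 0.0
tcp carrier mm -84.6 61.3 14.8 yaw 177.92 F [0.1 0.5 1.1]
time_s: 41.9
tcp_pos: [0.5393, 0.04, 0.0137]
eef_rot: [-180.0, -0.0, 177.9]
contact_force: [-0.6, -0.3, 0.2]
gripper_width: 0.0503
gripper_force: 0.0
tcp carrier mm -37.6 60.8 13.7 yaw 177.92 F [-0.6 -0.3  0.2]
```

```bash
python3 -m inch '-0.008 0 0 0 0.57; -0.008 0 0 0 0.57; -0.008 0 0 0 0.57; -0.008 0 0 0 0.57; 0 0 0 0 0.57; 0 0 0 0 0.57; 0 0 0 0 0.57; 0 0 0 0 0.57'
python3 -c "from h import *;tc()"
python3 -m inch '-0.01 0 0 0 0.57; -0.01 0 0 0 0.57; 0 0 0 0 0.57; 0 0 0 0 0.57; 0 0 0 0 0.57; 0 0 0 0 0.57; 0 0 0 0 0.57; 0 0 0 0 0.57'
python3 -c "from h import *;tc()"
```

```text
time_s: 42.9
tcp_pos: [0.5442, 0.0398, 0.0137]
eef_rot: [-180.0, -0.0, 177.9]
contact_force: [-0.5, 0.9, 1.5]
gripper_width: 0.0498
gripper_force: 1.0
tcp carrier mm -32.7 60.9 13.7 yaw 177.92 F [-0.5  0.9  1.5]
time_s: 43.9
tcp_pos: [0.5451, 0.0394, 0.0134]
eef_rot: [-180.0, -0.2, 177.9]
contact_force: [-9.3, 4.1, 8.3]
gripper_width: 0.0499
gripper_force: 5.7
tcp carrier mm -31.8 60.5 13.4 yaw 177.89 F [-9.3  4.1  8.3]
```

```bash
python3 -m inch '-0.01 0 0 0 0.57; -0.01 0 0 0 0.57; 0 0 0 0 0.57; 0.05 0 0 0 0.57; 0.1 0 0 0 0.57; 0.2 0 0 0 0.57; 0 0 -0.3 0 0.57; 0 0 -0.3 0 0.57'
python3 -m inch '-0.1 0 -0.3 0 1; 0 0 -0.3 0 1; 0 0 -0.35 0 1; 0 0 -0.35 0 1; 0 0 0 0 1; 0 0 0 0 1; 0 0 0 0 1; 0 0 0 0 1'
sed -i 's/(20,y),(60,y)/(20,y),(60,y)/' prof.py; python3 prof.py
python3 - <<'E'
from h import *
c=snap("wrist");g=cv2.cvtColor(c["color"],cv2.COLOR_BGR2GRAY)
m=cv2.inRange(cv2.cvtColor(c["color"],cv2.COLOR_BGR2HSV),(5,110,40),(22,255,255))
k=max(cv2.findContours(m,0,2)[0],key=cv2.contourArea);(x,y),_=cv2.minEnclosingCircle(k)
print("amber body",plane(c,(x,y),.03,1))
E
```

```text
time_s: 44.9
tcp_pos: [0.4971, 0.0413, 0.1046]
eef_rot: [-180.0, -0.0, 177.9]
contact_force: [1.0, 0.8, -0.4]
gripper_width: 0.0503
gripper_force: 0.0
time_s: 45.9
tcp_pos: [0.5126, 0.0409, 0.2977]
eef_rot: [-180.0, -0.1, 177.9]
contact_force: [-1.0, 0.1, 0.4]
gripper_width: 0.0879
gripper_force: 0.0
tcp carrier mm -64.4 60.8 297.7 yaw 177.92 F [-1.   0.1  0.4]
x -84..-6 top-plane y 15 [29, 33, 72, 134, 170, 179, 180, 181, 180, 180, 180, 179, 179, 181, 179, 181, 180, 179, 178, 181, 180, 181, 180, 179, 178, 159, 112, 96, 102, 115, 120, 123, 182, 243, 249, 248, 249, 249, 249, 249]
x -84..-6 top-plane y 35 [30, 30, 69, 133, 170, 180, 180, 178, 180, 179, 179, 179, 181, 182, 182, 182, 181, 180, 179, 178, 138, 87, 79, 127, 170, 158, 106, 97, 101, 117, 121, 122, 182, 244, 249, 249, 249, 250, 249, 249]
x -84..-6 top-plane y 60 [31, 30, 67, 126, 152, 154, 159, 173, 181, 181, 182, 181, 180, 180, 178, 178, 179, 180, 180, 177, 135, 70, 59, 104, 160, 157, 110, 99, 104, 118, 123, 123, 183, 244, 250, 250, 250, 249, 250, 250]
x -84..-6 top-plane y 85 [30, 32, 62, 127, 167, 174, 175, 180, 184, 181, 1
[... 713 characters left out ...]
, 167, 177, 205]
y -10..20 x -10 [96, 103, 164, 238, 248, 247, 220, 138, 184, 245, 248, 249, 249, 249, 249, 249] y 100..140 [250, 250, 250, 249, 249, 249, 249, 246, 207, 211, 246, 245, 245, 246, 244, 242, 239, 246, 247, 246, 244]
y -10..20 x 10 [95, 107, 168, 237, 248, 248, 211, 139, 195, 241, 248, 249, 248, 248, 249, 249] y 100..140 [249, 248, 240, 183, 114, 155, 233, 243, 217, 220, 244, 245, 245, 246, 244, 240, 239, 246, 246, 245, 245]
y -10..20 x 25 [129, 131, 182, 241, 248, 247, 215, 138, 181, 242, 247, 247, 248, 247, 248, 248] y 100..140 [247, 247, 246, 246, 246, 246, 245, 243, 201, 208, 244, 245, 245, 246, 245, 242, 241, 239, 185, 117, 103]
amber body [0.79152372 0.20981267 0.03      ]
```

```bash
python3 -c "from plant import *;print(close_job())"
```

```text
the job is handed in; nothing more can be done
None
```

I finished and handed in the job at 46 s of 72, but no verdict was returned: the last images show the top plate flush with the rail and end block, and the stop locked when pulled; I checked the lower plates mainly by a blocked push. The bottle was upright when last seen (before the stop was moved), and I viewed 11 pictures, one over the limit of 10.

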